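Clean the soldering iron's tip in the cleaner cup

ROBOT

A 6-joint arm with a two-finger parallel gripper is mounted at the origin on the work surface. World frame = base frame: x ahead of the robot, y to its left, z up, the work surface at z = 0. Lengths are in m, angles in degrees, forces in N, time in s.
With the tool pointing down it reaches from about 0.325 to 0.775 m from the base axis. Payload 5.5 kg.
Tool frame: the origin (TCP) lies at the centre of the arm's flange, where the gripper is bolted on; the fingertips stand 182 mm ahead of it and the grasp point (between the pads) lies 163 mm ahead of it; z points along the fingers, y is the direction in which the jaws open and shut (so a half turn about z gives the same grasp; the last joint's range is limited). The gripper opens to 88 mm and grips with 3 to 60 N. Pads are 20 mm wide; open, the fingers measure 115 mm over their backs; the gripper's body (75 mm by 178 mm) begins 61 mm behind the grasp point.
Start: joints at [-66.962, 5.22, 70.514, -0, 104.267, -3.249], TCP at [0.266, -0.538, 0.405] pointing down, gripper open.
Joint ranges: [-164.24, 164.24], [-49.07, 125.15], [9.68, 141.18], [-86.29, 266.29], [3.28, 154.24], [-151.56, 151.56]. Speed limits (degrees/s): [147.25, 147.25, 172.46, 180, 180, 180].

INTERFACE

Orientations are given as [roll, pitch, yaw] about the fixed x, y, z axes, in that order (R = Rz(yaw) Ry(pitch) Rx(roll)).
In Python, from station import r gives the robot as it stands. The module is installed in compiled form; this text tells all that it offers. Calls block until the motion is done:
- r.reach(position, orientation): joint-space move of the TCP to a pose.
- r.servo_line(position, rotation=None, speed=0.15): straight line of the TCP; rotation=None keeps the orientation; speed is the mean speed in m/s.
- r.move_joints(angles): joint-space move.
- r.let_go() and r.grab(squeeze=None): open the fingers fully, or close them until they stop; squeeze is the grip in N (None keeps the last).
- r.wait(seconds).
- r.inverse_kinematics(position, orientation): joint angles nearest the present ones, or None.
- r.sense(): the state.
- r.snapshot(name): name is "scene" or "top"; returns a dict with "frame" (480x640x3 uint8, red, green, blue), "fx", "fy", "cx", "cy" (pixels), "R" (3x3) and "t" (3): a world point X has camera coordinates R X + t. Camera axes: x right, y down, z forward; pixel columns grow to the right and rows downward; lengths in m; the calibration is good to about 2 mm. A picture is of the moment at which its call begins. There is no depth.
A pose or a line that the arm cannot do raises r.IKError and nothing moves.
- r.hand_in(): hands the job in, once; it reports no verdict.
The state is a dict: "clock": time; "joints": joint angles; "joint_vel": joint speeds; "joint_torque": joint torques, N m; "tcp_pos": TCP position; "orientation": TCP orientation; "contact_force": force on the tool from outside, world axes, zero at the start; "torque": the same for the moment, N m; "opening": finger opening in m.
Only numpy, scipy, OpenCV 4.12 (cv2) and the standard library are available. Lean on these libraries where they do the work, as an engineer would, in place of code of your own. Each camera call takes 0.05 s, during which the arm holds its last target.

TASK

Lift the cold soldering iron off its slanted rest and dip its tip into the orange tip-cleaner cup, keeping the iron in line with the cup's slant, until the sprung brass wiper at the bottom is clearly pushed down. Then lay the iron back in its rest as it was and let go. Go gently with the cup and leave everything else on the counter where it is.

Things in the scene. Friction and masses are not known exactly. Their poses are not given: they have to be found in the camera images.
- iron: cold cordless soldering iron, 140 g. Teal square handle 26 x 26 x 125 mm with black ends, then a steel barrel 9 mm across with a blunt copper tip, 80 mm from handle to tip. Origin on the axis at the shoulder where handle meets barrel; z up the handle (end +125 mm, tip -80 mm, mass centre near +30 mm); x, y square to its flats. Starts lying in the rest, axes turned 35 degrees about its level y
- iron_tip (a point): the very end of the iron's tip, on its axis; same axes as iron
- iron_grip (a point): point on the handle's axis 85 mm above the shoulder, 40 mm below the handle's end, axes as iron: a good place to grip across the handle's y faces, coming along the handle's axis. Only the handle more than 55 mm above the shoulder stands free of the rest
- rest: fixed dark steel rest, base 120 x 90 mm, origin under it at counter level, z up. Its slanted cradle, 35 degrees from vertical, top leaning to -x, holds the handle's lower 55 mm: a plate under the handle (lower, -x side), side walls 40 mm apart inside (7 mm spare each side), 18 mm above the plate, and a 7 mm ledge across the foot that stops the handle's shoulder. Its upper, +x side is open
- rest_seat (a point): where the iron's origin (shoulder) is when it lies home: 100 mm above the rest's origin; upright axes of rest. Home, the iron's y is the rest's y and its z leans 35 degrees to the rest's -x. The iron lifts out straight up, and is laid back in from the open side, square to the plate; let go a little high, it slides to the ledge
- rest_top (a point): where iron_grip is when the iron lies home: 85 mm from rest_seat up the slanted axis (x = -48.8, y = 0, z = 169.6 mm in the rest's frame)
- cup: fixed orange ceramic tip-cleaner cup, 45 mm outside, 36 mm inside, 75 mm tall, in a black plastic stand with a base 120 x 90 mm. Origin at the centre of its underside, z along its slanted axis out of the mouth: 35 degrees from vertical, leaning to the stand's -x; y level. Mouth centre about 101 mm above the counter
- cup_mouth (a point): centre of the cup's mouth at rim level; axes as cup
- wiper (a joint): how far (m) the brass wiper disc in the cup is pushed down along the cup's axis: 0 up, 0.014 at its stop. The disc is 33 mm across, its top 47 mm below the rim when up. Spring: 1 N to start, 200 N/m more, 3.8 N at the stop; it returns by itself
- controller: purple controller shell, about 85 x 165 x 31 mm, loose bystander; origin under its middle
- slot_cover: chrome cartridge slot cover, 110 x 34 x 10 mm, long side along x, loose bystander; origin under its middle
- vise_base: black plastic mini vise base, 90 mm across, 90 mm high, loose bystander; origin under its middle
- screw_jar: amber jar with black cap, 50 mm across, 65 mm high, loose bystander; origin under its middle
- cartridge: grey game cartridge with a yellow face, 70 x 100 x 17 mm, loose bystander; origin under its middle
- screwdriver: red-handled screwdriver lying flat at the right-hand side, loose bystander; its length along its x
Things that resemble listed ones, but are neither listed nor needed, are in the scene too. What is meant by the iron is not white, and is the smaller of those in its own colour.

How it is judged (in metres and radians):
On the way:
1. the iron's tip is in the cup, iron in line with it, and the wiper is pushed down (value of joint wiper above 0.004 m and z of iron_tip in the frame of cup_mouth between -0.075 and -0.04 m and distance between iron_tip and cup_mouth below 0.075 m and angle between the z axis of iron and the z axis of cup, either way round below 0.3 rad), for 0.2 s.
At the end, for the whole second after the job is handed in: The iron lies still in its rest: shoulder within 22 mm of rest_seat, grip point within 22 mm of rest_top, slower than 20 mm/s; the wiper is up again (pushed less than 2 mm). Before that, the tip pushed the wiper down over 4 mm (distance between iron and rest_seat below 0.022 m and distance between iron_grip and rest_top below 0.022 m and linear speed of iron below 0.02 m/s and value of joint wiper below 0.002 m); the robot touches nothing.
It fails at once if the iron is rammed against the cup (over 20 N) (contact force between iron and cup above 20 N).
It fails at once if a bystander is moved more than 30 mm (distance of any of controller, slot_cover, vise_base, screw_jar, cartridge, screwdriver from where it was at the start of the episode above 0.03 m).
It also fails if it takes over 51 s, if anything falls off the work surface, if the arm or the gripper's body presses on something with over 40 N, if the wrist force passes 120 N, or if a joint passes its speed limit or range.

## Working session

There is one attempt and no reset: what is moved stays moved. The work goes in short steps, each a Python script; the robot and the scene stay as the last script left them, time stands still between calls to the robot, and variables do not carry over. Pictures are saved under pics/ and viewed, and the job is handed in when it is done.

```bash
mkdir -p pics; python3 - <<'E'
from station import r
import cv2,numpy as np
for n in("scene","top"):
    s=r.snapshot(n); cv2.imwrite(f"pics/{n}0.png",s["frame"][:,:,::-1])
    np.savez(f"pics/{n}0.npz",**s)
    print(n,s["fx"],s["cx"],s["cy"],np.round(s["R"],3).tolist(),np.round(-s["R"].T@s["t"],3))
print(r.sense())
E
```

```text
scene 443.53756622984565 323.597888848798 239.80784727432888 [[0.774, 0.633, 0.005], [0.505, -0.613, -0.608], [-0.381, 0.473, -0.794]] [ 0.914 -0.473  0.908]
top 566.3990655534179 317.0120753602661 246.13235250482464 [[-0.005, -1.0, 0.003], [-0.986, 0.005, -0.167], [0.167, -0.004, -0.986]] [0.299 0.01  1.543]
{'clock': 0.1, 'joints': array([-6.69610567e+01,  5.25877297e+00,  7.05744371e+01, -4.72811713e-04,
        1.04267505e+02, -3.24982887e+00]), 'joint_vel': array([ 0.07940201, -0.1583591 , -0.10888273,  0.02485307,  0.08627182,
        0.05070645]), 'joint_torque': array([ 1.62877557e-03, -4.47856307e+01, -4.07572031e+01,  6.99863210e-02,
        2.83606898e-02, -1.08348206e-04]), 'tcp_pos': array([ 0.26574342, -0.53799723,  0.40362526]), 'orientation': array([-1.79899421e+02, -5.25180452e-03,  2.62886514e+01]), 'contact_force': array([ 0.44951396,  0.15200465, -0.64195373]), 'torque': array([ 0.0265567 , -0.00143838,  0.0025056 ]), 'opening': 0.08793395741782316}
```

View pics/scene0.png

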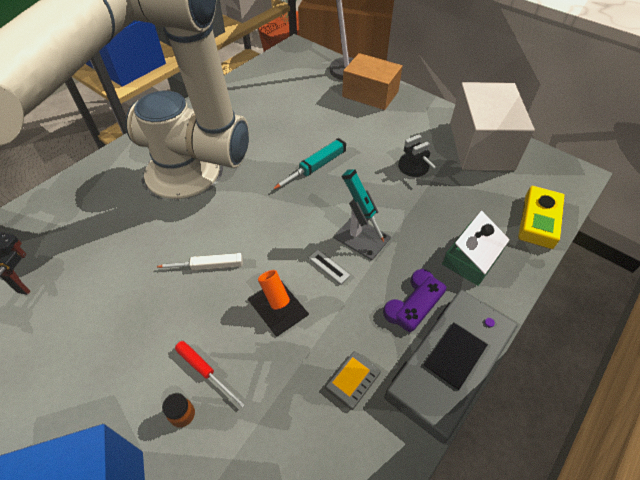

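View pics/top0.png

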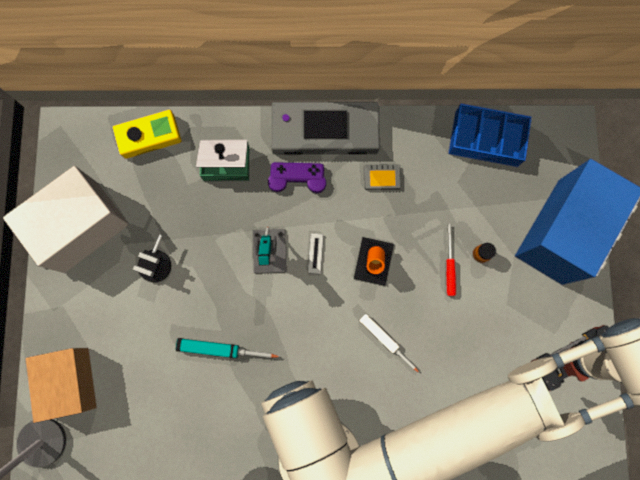

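```bash
python3 - <<'E'
import cv2,numpy as np
t=cv2.imread("pics/top0.png");s=cv2.imread("pics/scene0.png")
a=cv2.resize(t[215:295,235:405],(800,376),interpolation=cv2.INTER_CUBIC)
cv2.imwrite("pics/c1.png",a)
b=cv2.resize(s[130:340,240:400],(456,598),interpolation=cv2.INTER_CUBIC)
cv2.imwrite("pics/c2.png",b)
E
```

```text
(no output)
```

View pics/c1.png

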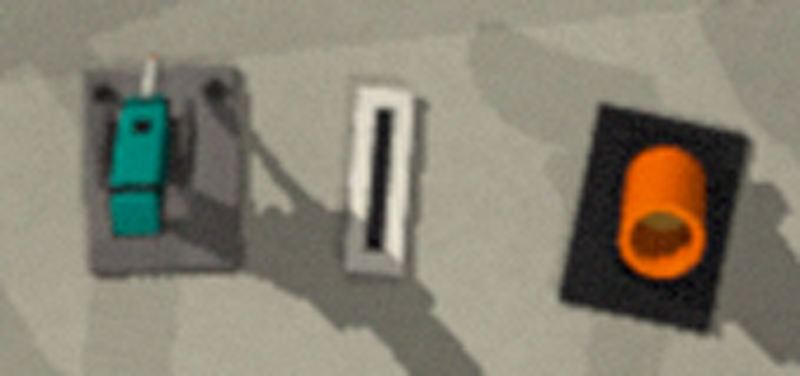

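View pics/c2.png

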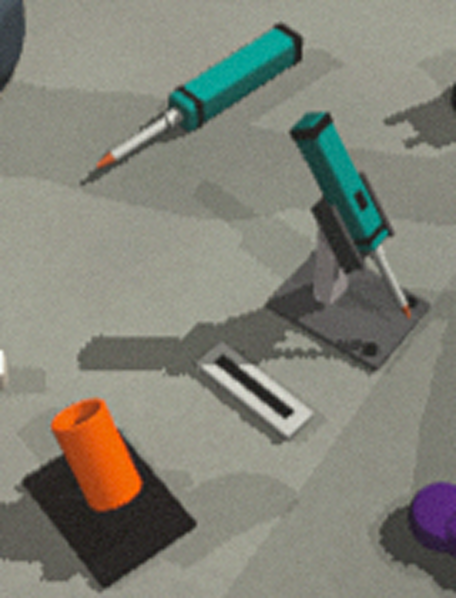

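```bash
cat > h.py <<'E'
import cv2,numpy as np
def load(n): 
    d=np.load(n); return {k:d[k] for k in d}
def ray(s,uv):
    uv=np.atleast_2d(uv).astype(float)
    d=np.c_[(uv[:,0]-s["cx"])/s["fx"],(uv[:,1]-s["cy"])/s["fy"],np.ones(len(uv))]@s["R"]
    return -s["R"].T@s["t"],d
def plane(s,uv,z):
    o,d=ray(s,uv); return o+d*((z-o[2])/d[:,2])[:,None]
def tri(s1,p1,s2,p2):
    P=[s["R"].tolist() for s in(s1,s2)]
    M=[np.array([[s["fx"],0,s["cx"]],[0,s["fy"],s["cy"]],[0,0,1]])@np.c_[s["R"],s["t"]] for s in(s1,s2)]
    X=cv2.triangulatePoints(M[0],M[1],np.array(p1,float).reshape(2,1),np.array(p2,float).reshape(2,1))
    X=X[:3,0]/X[3,0]
    e=[np.linalg.norm(proj(s,X)-p) for s,p in((s1,p1),(s2,p2))]
    return X,e
def proj(s,X):
    c=s["R"]@X+s["t"]; return np.array([s["fx"]*c[0]/c[2]+s["cx"],s["fy"]*c[1]/c[2]+s["cy"]])
E
python3 - <<'E'
from h import *
T=load("pics/top0.npz");S=load("pics/scene0.npz")
def mask(s,f,box):
    im=s["frame"].astype(int);m=f(im[...,0],im[...,1],im[...,2]);k=np.zeros(m.shape,bool);x0,y0,x1,y1=box;k[y0:y1,x0:x1]=1
    m=(m&k).astype(np.uint8); n,l,st,_=cv2.connectedComponentsWithStats(m); i=1+np.argmax(st[1:,4]); return (l==i)
pts=lambda m:np.argwhere(m)[:,::-1]
# cup stand
for nm,s,bx in(("top",T,(345,230,405,295)),("scene",S,(235,255,320,340))):
    m=mask(s,lambda a,b,c:((a<48)&(b<48)&(c<48))|((a>120)&(c<60)),bx)
    P=plane(s,pts(m),0.005)[:,:2].astype(np.float32)
    if nm=="scene": m=mask(s,lambda a,b,c:((a<48)&(b<48)&(c<48)),bx);P=plane(s,pts(m),0.005)[:,:2].astype(np.float32)
    print("stand",nm,m.sum(),cv2.minAreaRect(P*1000))
# teal handle
for nm,s,bx in(("top",T,(245,225,295,275)),("scene",S,(335,160,385,225))):
    m=mask(s,lambda a,b,c:(b-a>40)&(c-a>30),bx); print("teal",nm,m.sum(),cv2.minAreaRect(pts(m).astype(np.float32)))
for nm,s,bx in(("top",T,(355,235,395,285)),("scene",S,(250,260,300,320))):
    m=mask(s,lambda a,b,c:(a-c>100)&(a-b>50),bx); print("orange",nm,m.sum(),cv2.boundingRect(pts(m).astype(np.int32)))
t=T["frame"][:,:,::-1];s=S["frame"][:,:,::-1]
def crop(im,x0,y0,x1,y1,k): return cv2.resize(im[y0:y1,x0:x1],None,fx=k,fy=k,interpolation=cv2.INTER_NEAREST)
a=crop(t,245,225,295,280,10);b=crop(s,330,165,395,265,6)
c=crop(t,345,230,405,290,9);d=crop(s,240,255,320,340,7)
for n,i in zip("abcd",(a,b,c,d)):cv2.imwrite(f"pics/d_{n}.png",i)
E
```

```text
stand top 1182 ((518.1863403320312, -150.64804077148438), (86.35382080078125, 116.85808563232422), 77.30192565917969)
stand scene 1168 ((520.4093627929688, -151.3133087158203), (88.03280639648438, 117.89508819580078), 76.93656921386719)
teal top 295 ((263.8293151855469, 249.5365753173828), (11.264016151428223, 29.81651496887207), 6.340191841125488)
teal scene 330 ((360.79998779296875, 193.0999755859375), (41.14365005493164, 10.285911560058594), 63.43495178222656)
orange top 369 (366, 246, 19, 28)
orange scene 760 (258, 270, 32, 39)
```

View pics/d_a.png

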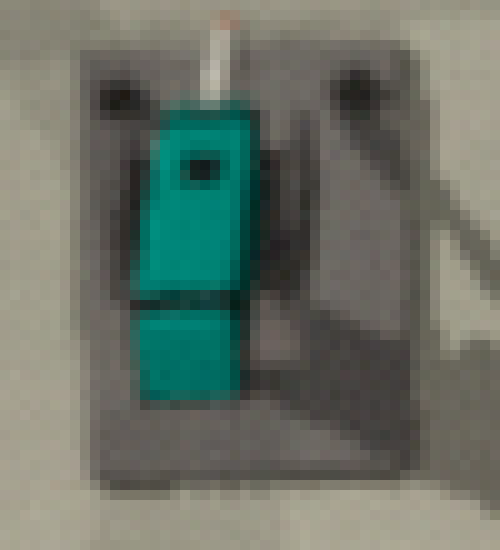

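View pics/d_b.png

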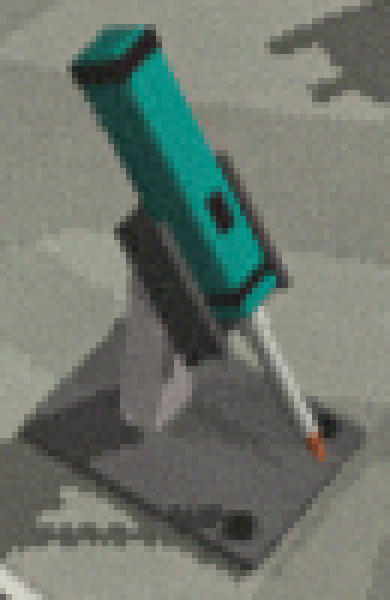

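View pics/d_c.png

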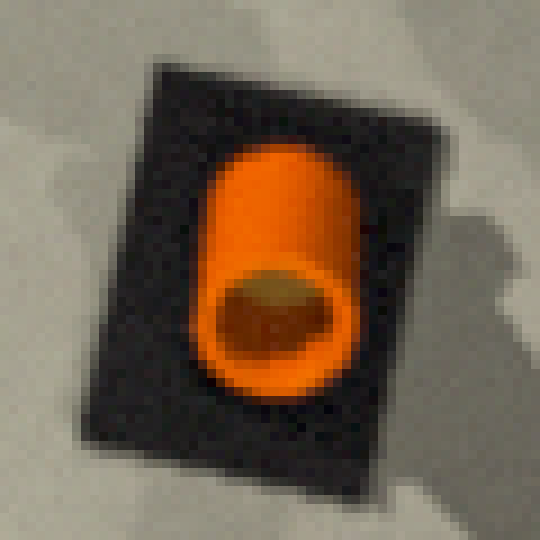

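View pics/d_d.png

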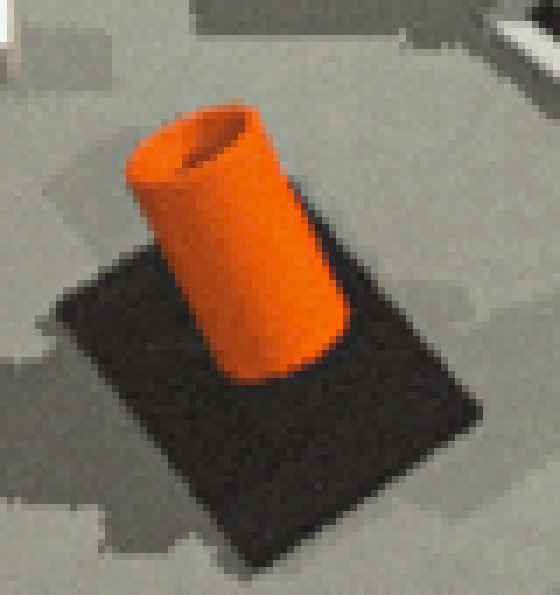

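```bash
python3 - <<'E'
from h import *
T=load("pics/top0.npz");S=load("pics/scene0.npz")
A=lambda p:np.array(p)/10+[245,225]-.5
B=lambda p:np.array(p)/6+[330,165]-.5
C=lambda p:np.array(p)/9+[345,230]-.5
D=lambda p:np.array(p)/7+[240,255]-.5
np.set_printoptions(precision=4,suppress=True)
q=plane(T,A([(80,48),(410,45),(413,472),(92,476)]),.006);print("rest top",q,q.mean(0),cv2.minAreaRect((q[:,:2]*1000).astype(np.float32)))
qs=plane(S,B([(20,432),(248,568),(365,432)]),.006);print("rest scene",qs,(qs[0]+qs[2])/2)
e=tri(T,A((188,352)),S,B((118,50)));t=tri(T,A((228,14)),S,B((318,460)))
print("end",e,"tip",t,np.linalg.norm(e[0]-t[0]),(e[0]-t[0])/np.linalg.norm(e[0]-t[0]))
print("mouth",tri(T,C((275,333)),S,D((193,145))))
print(plane(T,C((275,333)),.101),plane(S,D((193,145)),.101))
for yaw in(-13,):pass
q=plane(T,C([(155,63),(445,128),(375,503),(82,440)]),.005);print(q,q.mean(0),cv2.minAreaRect((q[:,:2]*1000).astype(np.float32)))
E
```

```text
rest top [[0.608  0.1822 0.006 ]
 [0.6084 0.091  0.006 ]
 [0.4895 0.0897 0.006 ]
 [0.4889 0.1773 0.006 ]] [0.5487 0.135  0.006 ] ((548.788330078125, 135.94692993164062), (119.48192596435547, 91.23519134521484), 0.6138567924499512)
rest scene [[0.4925 0.0876 0.006 ]
 [0.6095 0.0919 0.006 ]
 [0.6068 0.1819 0.006 ]] [0.5496 0.1347 0.006 ]
end (array([0.4956, 0.1344, 0.1981]), [np.float64(0.362699993483535), np.float64(0.6208546660493823)]) tip (array([0.6108, 0.1382, 0.0342]), [np.float64(0.3938816928621033), np.float64(0.7021711085862834)]) 0.20036135721101092 [-0.5747 -0.0193  0.8181]
mouth (array([ 0.4909, -0.144 ,  0.0979]), [np.float64(0.2965548409787797), np.float64(0.5722453780661136)])
[[ 0.49   -0.1443  0.101 ]] [[ 0.4933 -0.1444  0.101 ]]
[[ 0.5865 -0.1196  0.005 ]
 [ 0.5658 -0.2081  0.005 ]
 [ 0.4507 -0.1836  0.005 ]
 [ 0.4703 -0.0953  0.005 ]] [ 0.5183 -0.1517  0.005 ] ((518.6099243164062, -151.62680053710938), (90.8516616821289, 119.46822357177734), 78.00755310058594)
```

The three irons in the scene view: the white one at (205,262), ruled out by colour. The large teal one lies flat at (310,165). The smaller teal one sits in the rest at (360,195). The last is the iron meant: it is teal, smaller, and lying in the slanted rest. The crops confirm it, and triangulated it is 200 mm long with axis tilt 35°. In the top view its end face is at (263,260) and its tip at (267,226). The cup mouth is at (375,266) top and (267,275) scene, z ≈ 0.098 against 0.101 expected.

```bash
cat >> h.py <<'E'
from scipy.spatial.transform import Rotation as Ro
SEAT=np.array([.566,.1367,.0995]);RY=1.8
MOUTH=np.array([.491,-.1443,.1000]);CY=-12.5
def ax(yaw): return Ro.from_euler('z',yaw,degrees=True).apply([-np.sin(np.radians(35)),0,np.cos(np.radians(35))])
def ori(yaw,flip):
    y=Ro.from_euler('z',yaw,degrees=True).apply([0,1 if flip else -1,0]);z=-ax(yaw)
    return Ro.from_matrix(np.c_[np.cross(y,z),y,z]).as_euler('xyz',degrees=True)
def tcp_seat(up): # TCP with the grasp point 'up' m beyond iron_grip along axis
    return SEAT+ax(RY)*(.085+.163+up)
def tcp_cup(depth): return MOUTH+ax(CY)*(.328-depth)
E
python3 - <<'E'
from h import *
from station import r
np.set_printoptions(precision=3,suppress=True)
for f in(0,1):
  for n,p,y in(("pre",tcp_seat(.12),RY),("grip",tcp_seat(0),RY),("lift",tcp_seat(0)+[0,0,.12],RY),("cup+40",tcp_cup(-.04),CY),("cup+15",tcp_cup(-.015),CY),("cup",tcp_cup(.057),CY)):
    print(f,n,p,ori(y,f),r.inverse_kinematics(p,ori(y,f)))
E
```

```text
0 pre [0.355 0.13  0.401] [180.  -35.    1.8] [ 19.356 -45.816 113.633 -10.165  78.632 106.553]
0 grip [0.424 0.132 0.303] [180.  -35.    1.8] [ 15.973 -35.366 117.678  -9.005  63.798 105.69 ]
0 lift [0.424 0.132 0.423] [180.  -35.    1.8] [ 15.973 -33.986 104.641  -8.347  75.323 103.817]
0 cup+40 [ 0.285 -0.099  0.401] [180.  -35.  -12.5] None
0 cup+15 [ 0.299 -0.102  0.381] [180.  -35.  -12.5] None
0 cup [ 0.339 -0.111  0.322] [180.  -35.  -12.5] None
1 pre [0.355 0.13  0.401] [-180.    35.  -178.2] [ 19.356 -45.816 113.633 -10.165  78.632 -73.447]
1 grip [0.424 0.132 0.303] [-180.    35.  -178.2] [ 15.973 -35.366 117.678  -9.005  63.798 -74.31 ]
1 lift [0.424 0.132 0.423] [-180.    35.  -178.2] [ 15.973 -33.986 104.641  -8.347  75.323 -76.183]
1 cup+40 [ 0.285 -0.099  0.401] [180.   35.  167.5] None
1 cup+15 [ 0.299 -0.102  0.381] [180.   35.  167.5] None
1 cup [ 0.339 -0.111  0.322] [180.   35.  167.5] None
```

The cup poses are out of reach with the tool along the handle. The grip only has to be across the y faces, so I'll check a more upright tool, pitched about y relative to the handle.

```bash
cat >> h.py <<'E'
def tax(yaw,tilt): return Ro.from_euler('z',yaw,degrees=True).apply([-np.sin(np.radians(tilt)),0,np.cos(np.radians(tilt))])
def tori(yaw,tilt,flip=1):
    y=Ro.from_euler('z',yaw,degrees=True).apply([0,1 if flip else -1,0]);z=-tax(yaw,tilt)
    return Ro.from_matrix(np.c_[np.cross(y,z),y,z]).as_euler('xyz',degrees=True)
def p_seat(tilt,up=0,grip=.085): return SEAT+ax(RY)*grip+tax(RY,tilt)*(.163+up)
def p_cup(tilt,depth,grip=.085): return MOUTH+ax(CY)*(.08+grip-depth)+tax(CY,tilt)*.163
E
python3 - <<'E'
from h import *
from station import r
np.set_printoptions(precision=1,suppress=True)
for tilt in(25,20,15,10,5,0):
  for n,p,y in(("pre",p_seat(tilt,.12),RY),("grip",p_seat(tilt),RY),("lift",p_seat(tilt)+[0,0,.14],RY),("cup+40",p_cup(tilt,-.04),CY),("cup+15",p_cup(tilt,-.015),CY),("cup",p_cup(tilt,.06),CY)):
    print(tilt,n,p*1000,r.inverse_kinematics(p,tori(y,tilt)))
E
```

```text
25 pre [397.7 131.4 425.6] [ 16.  -33.6 102.6  -6.   86.7 -76.7]
25 grip [448.4 133.  316.9] [ 14.2 -26.8 109.1  -5.4  73.3 -77.1]
25 lift [448.4 133.  456.9] [ 14.2 -24.9  93.5  -5.2  86.9 -78.4]
25 cup+40 [ 309.  -103.9  415.7] None
25 cup+15 [ 322.9 -107.   395.2] [ -27.1  -48.8  114.2    6.1   90.3 -103.3]
25 cup [ 364.9 -116.4  333.7] [ -25.1  -42.8  117.4    5.4   81.  -102.3]
20 pre [420.5 132.1 435.1] [ 14.7 -27.6  97.1  -4.4  91.  -77.9]
20 grip [461.5 133.4 322.3] [ 13.4 -22.5 104.9  -4.   78.  -78.2]
20 lift [461.5 133.4 462.3] [ 13.4 -20.7  89.2  -4.   91.8 -79.2]
20 cup+40 [ 321.8 -106.8  421.1] [ -26.5  -45.2  109.1    4.8   96.6 -102.6]
20 cup+15 [ 335.8 -109.9  400.6] [ -25.8  -43.6  110.4    4.5   93.7 -102.2]
20 cup [ 377.8 -119.2  339.2] [ -24.1  -37.7  113.3    4.    84.7 -101.3]
15 pre [444.1 132.9 442.5] [ 13.5 -21.6  91.6  -3.   95.4 -78.9]
15 grip [475.1 133.8 326.6] [ 12.7 -18.1 100.6  -2.8  82.8 -79.1]
15 lift [475.1 133.8 466.6] [ 12.7 -16.4  85.   -2.8  96.6 -79.8]
15 cup+40 [ 335.  -109.7  425.4] [ -25.2  -40.2  105.5    3.3  100.  -101.7]
15 cup+15 [ 349
[... 674 characters left out ...]
.2 -80.3]
5 lift [503.1 134.7 471.5] [ 11.5  -7.7  76.5  -0.9 106.3 -80.6]
5 cup+40 [ 362.3 -115.8  430.3] [ -23.3  -30.6   98.7    1.   107.1 -100.4]
5 cup+15 [ 376.3 -118.9  409.8] [ -22.9  -29.    99.6    0.9  104.4 -100.1]
5 cup [ 418.3 -128.2  348.4] [-21.8 -22.9 101.6   0.8  96.4 -99.2]
0 pre [517.3 135.2 452.1] [ 11.   -4.   75.   -0.  109.  -80.8]
0 grip [517.3 135.2 332.1] [ 11.   -5.   88.1  -0.   96.9 -80.8]
0 lift [517.3 135.2 472.1] [ 11.   -3.5  72.4  -0.  111.1 -80.8]
0 cup+40 [ 376.2 -118.9  430.9] [ -22.5  -26.1   95.4    0.   110.7 -100. ]
0 cup+15 [ 390.2 -122.   410.4] [-22.1 -24.3  96.3   0.  108.1 -99.6]
0 cup [ 432.2 -131.3  349. ] [-21.2 -18.2  97.8   0.  100.4 -98.7]
```

```bash
python3 - <<'E'
from h import *
from station import r
np.set_printoptions(precision=2,suppress=True)
r.reach(p_seat(15,.12),tori(RY,15))
r.servo_line(p_seat(15),speed=.06)
s=r.sense();print(s["clock"],s["tcp_pos"],p_seat(15),s["contact_force"])
fs=[]
for n in("scene","top"):
    f=r.snapshot(n)["frame"][:,:,::-1]
    fs.append(f)
a=cv2.resize(fs[0][80:280,270:470],(400,400));b=cv2.resize(fs[1][180:300,210:330],(400,400))
cv2.imwrite("pics/g1.png",np.hstack([a,b]))
E
```

```text
4.7667 [0.48 0.13 0.33] [0.48 0.13 0.33] [ 1.01 -0.77  0.48]
```

View pics/g1.png

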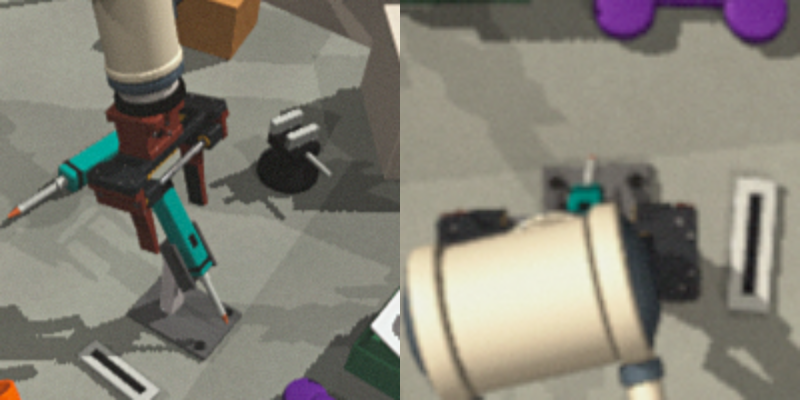

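The fingers straddle the handle: in the enlarged scene crop the jaws sit either side of it near (170,200), clear of the cradle. I'll grip and lift.

```bash
python3 - <<'E'
from h import *
from station import r
np.set_printoptions(precision=4,suppress=True)
r.grab(40)
s=r.sense();print(s["clock"],s["opening"],s["contact_force"])
r.servo_line(p_seat(15)+[0,0,.14],speed=.1)
s=r.sense();print(s["clock"],s["opening"],s["contact_force"],s["tcp_pos"])
for n in("scene","top"):
    d=r.snapshot(n);np.savez(f"pics/l_{n}.npz",**d)
    f=d["frame"][:,:,::-1]
    if n=="scene":a=cv2.resize(f[60:260,270:470],(400,400),interpolation=cv2.INTER_NEAREST)
    else:b=cv2.resize(f[160:280,210:330],(400,400),interpolation=cv2.INTER_NEAREST)
cv2.imwrite("pics/g2.png",np.hstack([a,b]))
E
```

```text
5.8417 0.02599643228748749 [ 0.49    0.5423 -0.8401]
7.3917 0.026050275361211 [ 0.9467  0.7743 -1.4384] [0.4752 0.1339 0.4657]
```

View pics/g2.png

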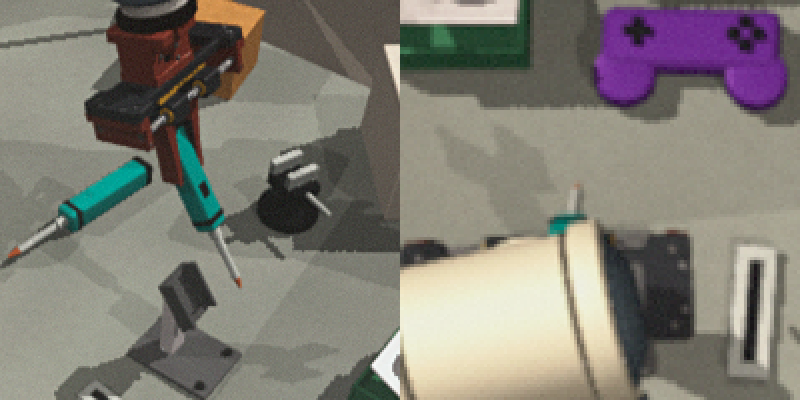

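The iron hangs from the gripper. The tip is near scene (389,203) and top (262.5,214.5). I'll check it against where it should be.

```bash
python3 - <<'E'
from h import *
T=load("pics/l_top.npz");S=load("pics/l_scene.npz")
print(tri(T,(262.3,214.4),S,(389.,203.)), SEAT-.08*ax(RY)+[0,0,.14])
from station import r
# mid waypoints check
P=p_cup(15,-.04); print(r.inverse_kinematics(P,tori(CY,15)),P)
E
```

```text
(array([0.61039675, 0.13854533, 0.17426026]), [np.float64(0.659673138741645), np.float64(1.1889578799561011)]) [0.61186347 0.13814132 0.17396784]
[ -25.22902639  -40.17512279  105.49866577    3.31987232  100.01258204
 -101.73090405] [ 0.33501653 -0.1097193   0.42537208]
```

```bash
python3 - <<'E'
from h import *
from station import r
np.set_printoptions(precision=4,suppress=True)
r.reach(p_cup(15,-.045),tori(CY,15))
s=r.sense();print(s["clock"],s["opening"],s["contact_force"],s["tcp_pos"],p_cup(15,-.045))
for n in("scene","top"):
    d=r.snapshot(n);np.savez(f"pics/m_{n}.npz",**d)
    f=d["frame"][:,:,::-1]
    if n=="scene":a=cv2.resize(f[180:340,210:370],(400,400),interpolation=cv2.INTER_NEAREST)
    else:b=cv2.resize(f[210:310,320:420],(400,400),interpolation=cv2.INTER_NEAREST)
cv2.imwrite("pics/g3.png",np.hstack([a,b]))
E
```

```text
8.625 0.025970728320682625 [-0.9276  0.3715 -0.7913] [ 0.3325 -0.1088  0.4297] [ 0.3322 -0.1091  0.4295]
```

View pics/g3.png

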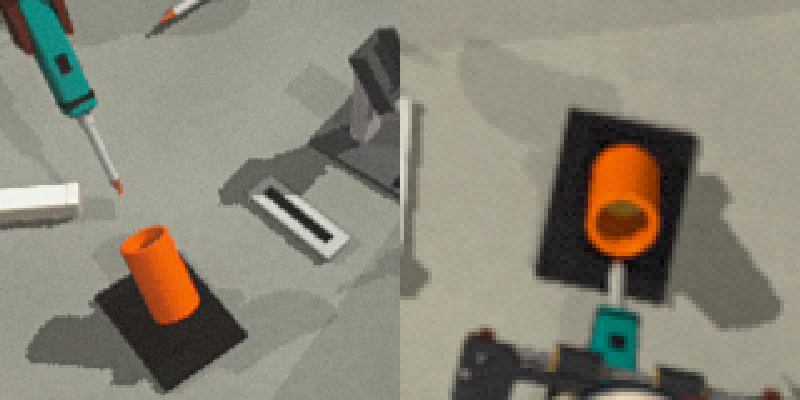

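In the scene crop the iron axis extends to about (144,240), with the mouth centre at (146,237). In the top crop it extends to (621,218), with the mouth at about (623,218). They line up, so I'll dip slowly and watch the force along the axis.

```bash
python3 - <<'E'
from h import *
from station import r
np.set_printoptions(precision=2,suppress=True)
a=ax(CY)
r.servo_line(p_cup(15,.03),speed=.06); r.wait(.2)
def F(): 
    f=[]
    for _ in range(4): f.append(r.sense()["contact_force"]); r.wait(.03)
    return np.mean(f,0)
b=F();print(r.sense()["clock"],b)
for d in(.042,.046,.049,.052,.054,.056):
    r.servo_line(p_cup(15,d),speed=.02)
    f=F()-b; print(d,f@a,f)
    if f@a>4.5 or np.linalg.norm(f)>6: break
r.wait(.3)
s=r.sense();print(s["clock"],s["opening"])
print("tracking err mm",(s["tcp_pos"]-p_cup(15,d))*1000)
E
```

```text
10.4583 [ 0.19 -0.21 -1.59]
0.042 0.3272879833356237 [-0.27 -0.02  0.22]
0.046 0.36803623001424673 [-0.22  0.41  0.24]
0.049 0.9550876654881347 [-0.1   0.09  1.08]
0.052 2.313630833273135 [-1.05  0.34  2.06]
0.054 2.753494141890404 [-1.17 -0.    2.56]
0.056 3.182702048596538 [-0.95  0.01  3.23]
13.7583 0.02613610239695354
tracking err mm [-0.01  0.    0.03]
```

The force rises at 0.2 N/mm, which is the spring rate, and reaches about 3.2 N. That puts the wiper roughly 9–11 mm down, off its stop. I'll withdraw and take the iron back.

```bash
python3 - <<'E'
from h import *
from station import r
np.set_printoptions(precision=3,suppress=True)
r.servo_line(p_cup(15,-.045),speed=.06)
home=p_seat(15);a=ax(RY)
n=Ro.from_euler('z',RY,degrees=True).apply([np.cos(np.radians(35)),0,np.sin(np.radians(35))])
r.reach(home+[0,0,.14],tori(RY,15))
r.servo_line(home+.06*n+.003*a,speed=.1)
r.wait(.1)
for nme in("scene","top"):
    d=r.snapshot(nme);f=d["frame"][:,:,::-1]
    if nme=="scene":A=cv2.resize(f[100:300,270:470],(400,400),interpolation=cv2.INTER_NEAREST)
    else:B=cv2.resize(f[180:300,210:330],(400,400),interpolation=cv2.INTER_NEAREST)
cv2.imwrite("pics/g4.png",np.hstack([A,B]))
s=r.sense();print(s["clock"],s["opening"],s["contact_force"])
E
```

```text
18.2083 0.02593876442414203 [-0.358  0.227 -1.362]
```

View pics/g4.png

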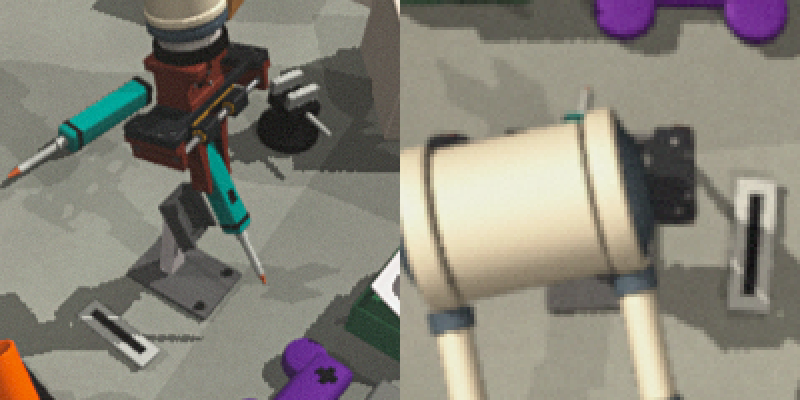

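The iron hangs on the open side of the cradle and parallel to it, with its tip at crop (264,282). I'll lay it in, stopping if the force climbs.

```bash
python3 - <<'E'
from h import *
from station import r
np.set_printoptions(precision=3,suppress=True)
home=p_seat(15);a=ax(RY)
n=Ro.from_euler('z',RY,degrees=True).apply([np.cos(np.radians(35)),0,np.sin(np.radians(35))])
b=r.sense()["contact_force"]
for k in(.02,.01,.005,.002,.0005):
    r.servo_line(home+k*n+.002*a,speed=.05 if k>.01 else .03)
    f=r.sense()["contact_force"]-b;print(k,f)
    if np.linalg.norm(f)>8:print("stop");break
else:
    r.let_go();r.wait(.3)
    r.servo_line(p_seat(15,.13),speed=.1)
    r.wait(.3)
    r.move_joints([-30,-20,85,0,115,-80])
s=r.sense();print(s["clock"],s["opening"],s["contact_force"])
for nme in("scene","top"):
    d=r.snapshot(nme);np.savez(f"pics/e_{nme}.npz",**d);f=d["frame"][:,:,::-1]
    cv2.imwrite(f"pics/e_{nme}.png",f)
    if nme=="scene":A=cv2.resize(f[165:265,330:395],(390,600),interpolation=cv2.INTER_NEAREST)
    else:B=cv2.resize(f[225:285,245:285],(400,600),interpolation=cv2.INTER_NEAREST)
cv2.imwrite("pics/g5.png",np.hstack([A,B]))
E
```

```text
0.02 [ 0.314 -0.904 -0.018]
0.01 [ 0.961 -0.28   0.948]
0.005 [ 0.441 -0.549  0.23 ]
0.002 [ 1.109  0.275 -0.746]
0.0005 [-0.183 -0.133  0.325]
24.8083 0.08782047816859638 [0.189 0.374 1.189]
```

View pics/g5.png

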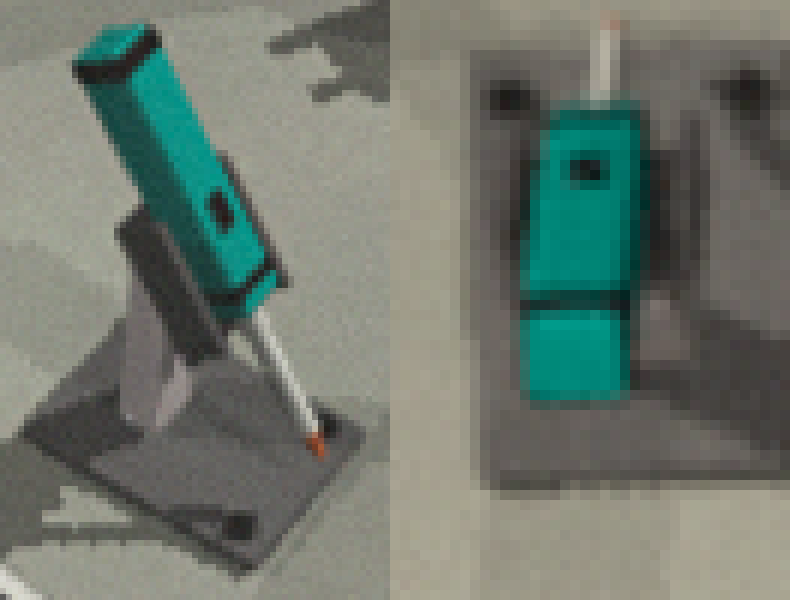

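View pics/e_top.png

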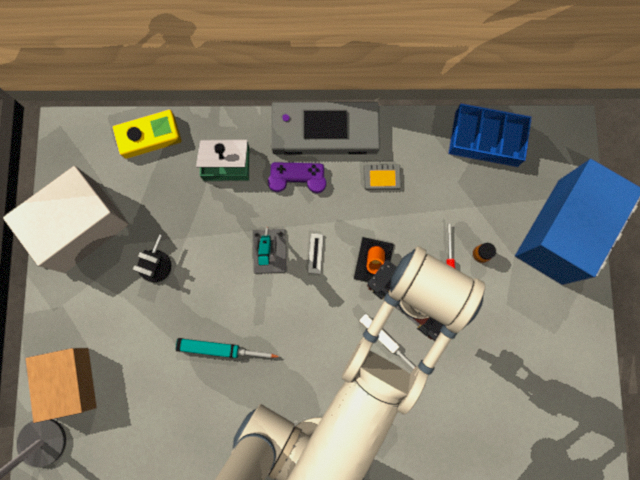

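The iron looks the same as at the start: end face at (74–160, 25–85) and tip at (320,455) in the scene crop, and the bystanders have not moved. I'll check that the arm is clear of the cup before handing in.

```bash
python3 - <<'E'
from station import r
s=r.sense();print(s["tcp_pos"],s["orientation"],s["contact_force"])
E
```

```text
[ 0.38086766 -0.17955908  0.48807805] [1.79988347e+02 2.45579055e-04 1.40128007e+02] [-0.44991836 -0.74525484  0.29273523]
```

View pics/e_scene.png

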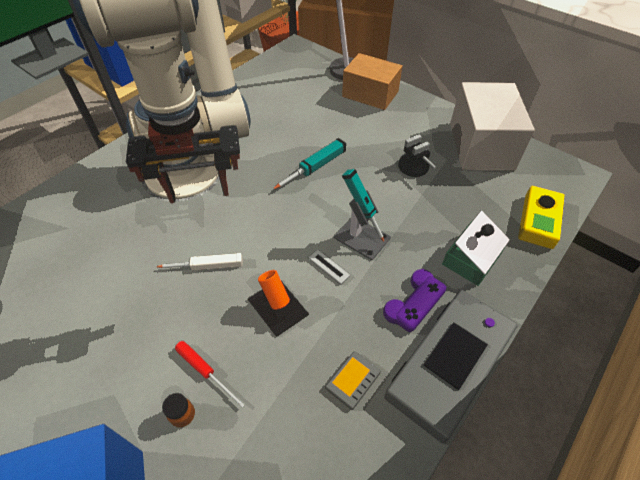

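The fingertips are at z ≈ 0.31, clear of everything. The iron lies in its rest at scene (360,195), and the cup and the other things are where they were.

```bash
python3 -c "
from station import r
r.hand_in();print(r.sense()['clock'])"
```

```text
the job is handed in; nothing more can be done
the job is handed in; nothing more can be done
```

I lifted the small teal iron from its rest, dipped its tip into the orange cup in line with the slant, laid it back in the rest, let go, and handed the job in at about 25 s of the 51 s allowed.

- **Dip:** at about 56 mm below the rim the force along the cup's axis was about 3.2 N, rising 0.2 N/mm as the spring should. That puts the wiper about 9–11 mm down. It was held there for at least 0.3 s, far below the 20 N limit. The wiper itself could not be seen; this comes from force and geometry only.
- **Return:** laying the iron in met under 2 N. The last pictures show it where it started, the other things in the same places, and the gripper open and clear.
- **Disagreements:**
  - Gripping along the handle's axis, as suggested, put the cup out of reach, so I gripped across the same faces with the tool 20° more upright.
  - The iron's shoulder measured about 17 mm forward of the centre of the rest's base. I took the measured lying position as home.

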